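Slide the jack plate out over the plinth's edge

ROBOT

A 6-joint arm with a two-finger parallel gripper is mounted at the origin on the work surface. World frame = base frame: x ahead of the robot, y to its left, z up, the work surface at z = 0. Lengths are in m, angles in rad, forces in N, time in s.
With the tool pointing down it reaches from about 0.3 to 0.825 m from the base axis. Payload 5.4 kg.
Tool frame: the origin (TCP) lies at the very end of the fingers, on their centre line; the grasp point (between the pads) lies 19 mm behind it; z points along the fingers, y is the line along which they close (so a half turn about z gives the same grasp; the last joint's range is limited). The gripper opens to 92 mm and grips with 3 to 60 N. Pads are 20 mm wide; open, the fingers measure 128 mm over their backs; the gripper's body (75 mm by 189 mm) begins 69 mm behind the grasp point.
Start: joints at [0.977, 0.158, 1.597, -0, 1.386, -0.21], TCP at [0.215, 0.533, 0.215] pointing down, gripper open.
Joint ranges: [-2.91, 2.91], [-0.94, 2.29], [0.18, 2.7], [-1.29, 4.43], [0.17, 2.64], [-3, 3]. Speed limits (rad/s): [2.57, 2.57, 3.14, 3.14, 3.14, 3.14].

INTERFACE

Orientations are given as a rotation vector (axis times angle).
In Python, from workcell import bot gives the robot as it stands. Calls block until the motion is done:
- bot.goto(position, orientation): joint-space move of the TCP to a pose.
- bot.line_to(position, rot=None, max_speed=0.15): straight line of the TCP; rot=None keeps the orientation; max_speed is the mean speed in m/s.
- bot.set_joints(angles): joint-space move.
- bot.set_gripper(opening, newtons=None): opening from 0.0 (shut) to 1.0 (fully open); newtons is the grip in N (None keeps the last); returns when the fingers have stopped.
- bot.hold(seconds).
- bot.inverse_kinematics(position, orientation): joint angles nearest the present ones, or None.
- bot.read_camera(name): name is "scene" or "top"; returns a dict with "pixels" (400x640x3 uint8, blue, green, red), "fx", "fy", "cx", "cy" (pixels), "R" (3x3) and "t" (3): a world point X has camera coordinates R X + t. Camera axes: x right, y down, z forward; pixel columns grow to the right and rows downward; lengths in m; the calibration is good to about 2 mm. A picture is of the moment at which its call begins. There is no depth.
A pose or a line that the arm cannot do raises bot.MotionError and nothing moves.
- bot.job_done(): hands the job in; it is judged then, once.
Readings, each from a call of its own:
- bot.current_clock(): time.
- bot.current_joints(): joint angles.
- bot.current_joint_vel(): joint speeds.
- bot.current_effort(): joint torques, N m.
- bot.current_ee_pos(): TCP position.
- bot.current_tool_rot(): TCP orientation.
- bot.current_contact_force(): force on the tool from outside, world axes, zero at the start.
- bot.current_ft_torque(): the same for the moment, N m.
- bot.current_opening(): opening from 0.0 (shut) to 1.0 (fully open).
- bot.current_grip_force(): force on a finger pad.
Only numpy, scipy, OpenCV 4.12 (cv2) and the standard library are available. Lean on these libraries where they do the work, as an engineer would, in place of code of your own. Each camera call takes 0.05 s, during which the arm holds its last target. There are 200 camera calls.

TASK

Push the aluminium plate that has the row of four jack holes across the black plinth, holes first, until it overhangs the plinth's edge on the side away from the robot by 35 mm along its whole front, square to that edge, so that nuts can be fitted from below. Only slide it with your fingertips: do not lift it, tip it or let it drop. Leave the plain plate and everything else where it is, and finish clear of it all.

Things in the scene. Friction and masses are not known exactly. Their poses are not given: they have to be found in the camera images.
- plinth: fixed black equipment board on feet, 280 (x) x 440 (y) mm, 40 mm high; origin on the table under its centre, its x axis points away from the robot, at right angles to the edge to be overhung
- plinth_edge (a point): middle of the plinth's top edge on the side away from the robot (140 mm along the plinth's x axis, 40 mm above the table); axes as the plinth's
- jack_plate: loose flat aluminium plate lying on the plinth, 110 (x) x 130 (y) x 5 mm, about 0.2 kg, with four 10 mm through holes in a row parallel to its front edge, hole centres 16 mm behind that edge; origin at the centre of its underside, its x axis points to the front edge, away from the robot. It starts wholly on the plinth, up to 0.25 rad askew
- jack_plate_left (a point): left front corner (+x, +y) of the jack plate, on its underside; its overhang is its x in the frame of plinth_edge
- jack_plate_right (a point): right front corner (+x, -y) of the jack plate, on its underside
- plain_plate: loose flat aluminium plate without holes, 110 (x) x 130 (y) x 5 mm, on the other half of the plinth; origin at the centre of its underside. Leave it
- knob: loose aluminium control knob, 26 mm diameter, 22 mm high, standing on the plinth between the plates; origin at its underside. Leave it
- cleaner: small upright bottle, 24 mm diameter, 50 mm high, standing on the plinth between the plates; origin at its underside. Leave it
- brush: record brush on the table beyond the plinth, 35 x 100 x 33 mm; origin at its underside. Leave it
- clamp: round stepped steel record weight on the table to the right of the plinth, 74 mm diameter, 42 mm high; origin at its underside. Leave it
- hex_set: blue block of hex keys on the table to the right, block 45 x 62 x 24 mm, keys reach 80 mm along its x axis; origin at the block's underside. Leave it
- screwdriver: screwdriver lying on the table to the left; origin at its underside. Leave it
- nut_dish: small white bowl on the table to the left, 70 mm diameter, 25 mm high; origin at its underside. Leave it
Not all that is in view belongs to the job. Leave any orange or yellow look-alike of the jack_plate alone.

How it is judged:
By the outcome, as a careful person would: the job done as asked, in the order asked, and still so for the second after the job is handed in, with the robot touching nothing.
It also fails if it takes over 38 s, if anything falls off the work surface, if the arm or the gripper's body presses on something with over 40 N, if the wrist force passes 120 N, or if a joint passes its speed limit or range.

## Working session

There is one attempt and no reset: what is moved stays moved. The work goes in short steps, each a Python script; the robot and the scene stay as the last script left them, time stands still between calls to the robot, and variables do not carry over. Pictures are saved under pics/ and viewed, at most 10 in all, crops included, and the job is handed in when it is done.

```bash
ls; mkdir -p pics
python3 - <<'E'
from workcell import bot
import cv2,numpy as np
for n in("scene","top"):
    c=bot.read_camera(n); cv2.imwrite(f"pics/{n}0.png",c["pixels"])
    R,t=np.array(c["R"]),np.array(c["t"]); print(n,c["fx"],c["fy"],c["cx"],c["cy"],R.round(3).tolist(),(-R.T@t).round(3))
print(bot.current_clock(),bot.current_tool_rot())
E
```

```text
pics
scene 374.5438533721899 374.5438533721899 319.6426301074871 202.8031518867639 [[0.375, 0.927, 0.014], [0.777, -0.306, -0.55], [-0.506, 0.217, -0.835]] [ 0.999 -0.138  0.903]
top 513.9718211656615 513.9718211656615 316.5258729873947 195.8352623248663 [[-0.012, -1.0, -0.009], [-0.995, 0.012, -0.095], [0.095, 0.008, -0.995]] [0.348 0.062 1.685]
0.1 [-5.99087690e-01 -3.08328602e+00  2.51096634e-03]
```

View pics/scene0.png

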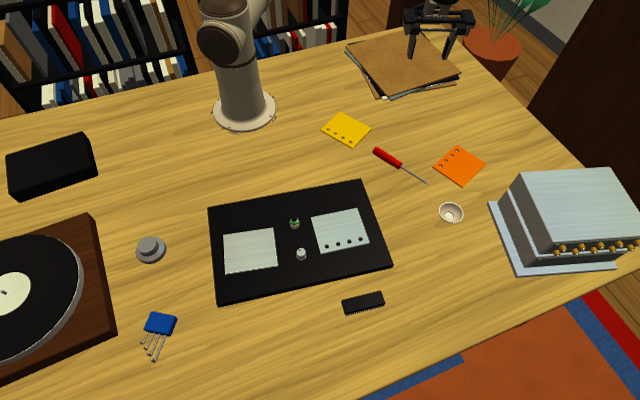

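View pics/top0.png

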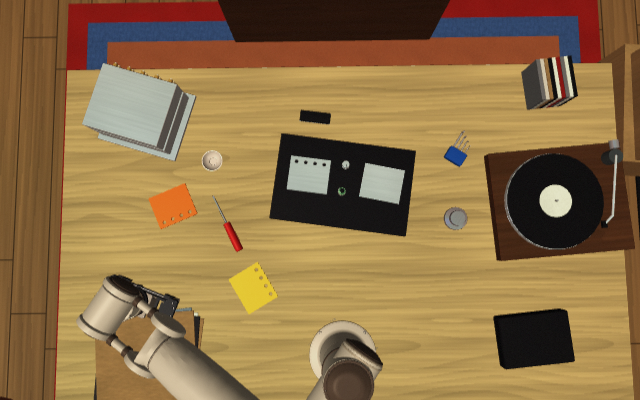

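The plate with four holes is the left one: scene ~(340,230), top ~(309,174), holes toward the far edge. The plain plate, knob and bottle lie to its right. The brush at top (315,117) is beyond the far edge.

```bash
cat > h.py <<'E'
from workcell import bot
import cv2,numpy as np
from scipy.optimize import least_squares
S=6
def cam(n):
    c=bot.read_camera(n); c["K"]=np.array([[c["fx"],0,c["cx"]],[0,c["fy"],c["cy"]],[0,0,1]]); c["R"]=np.array(c["R"]);c["t"]=np.array(c["t"]);return c
def proj(c,X): return cv2.projectPoints(np.float64(X),cv2.Rodrigues(c["R"])[0],c["t"],c["K"],None)[0][:,0]
def quad(c,seed,f,th,inv=False,close=0):
    """sub-pixel corners of the blob nearest seed, on the image f(pixels)"""
    g=cv2.resize(f(c["pixels"].astype(np.float32)),None,fx=S,fy=S,interpolation=cv2.INTER_CUBIC)
    m=((g<th) if inv else (g>th)).astype(np.uint8)
    if close: m=cv2.morphologyEx(m,cv2.MORPH_OPEN,np.ones((close,close),np.uint8))
    cs=[k for k in cv2.findContours(m,cv2.RETR_EXTERNAL,cv2.CHAIN_APPROX_NONE)[0] if cv2.contourArea(k)>400*S*S/4 and cv2.pointPolygonTest(k,(seed[0]*S,seed[1]*S),True)>-3*S]
    k=min(cs,key=cv2.contourArea); h=cv2.convexHull(k)
    q=h
    for e in np.arange(.01,.2,.005):
        q=cv2.approxPolyDP(h,e*cv2.arcLength(h,True),True)
        if len(q)<=4: break
    q=q[:,0].astype(float); p=k[:,0].astype(float); L=[]
    for i in range(4):
        a,b=q[i],q[(i+1)%4]; u=(b-a)/np.linalg.norm(b-a); s=(p-a)@u/np.linalg.norm(b-a); d=abs((p-a)@[-u[1],u[0]])
        v=cv2.fitLine(p[(s>.12)&(s<.88)&(d<1.5*S)].astype(np.float32),cv2.DIST_HUBER,0,.01,.01).ravel().astype(float)
        L.append(np.cross([*v[2:],1],[*(v[2:]+v[:2]),1]))
    o=[]
    for i in range(4):
        x=np.cross(L[i-1],L[i]); o.append((x[:2]/x[2]+.5)/S-.5)
    return np.array(o)
def ray(c,uv,z):
    d=np.c_[(uv-[c["cx"],c["cy"]])/[c["fx"],c["fy"]],np.ones(len(uv))]@c["R"]; o=-c["R"].T@c["t"]
    return o+d*((z-o[2])/d[:,2])[:,None]
def order(X): # rows: front-left, front-right, rear-right, rear-left (front = +x)
    i=np.argsort(-X[:,0]); f=sorted(i[:2],key=lambda j:-X[j,1]); r=sorted(i[2:],key=lambda j:X[j,1]); return np.r_[f,r]
def tri(cs,uvs):
    P=[c["K"]@np.c_[c["R"],c["t"]] for c in cs]
    X=cv2.triangulatePoints(P[0],P[1],uvs[0].T,uvs[1].T); return (X[:3]/X[3]).T
gray=lambda p:p.mean(2); blue=lambda p:p[...,0]; mx=lambda p:p.max(2)
def rect(X):
    f=X[0]-X[1]; r=X[3]-X[2]; l=X[0]-X[3]; k=X[1]-X[2]
    a=lambda v:np.arctan2(v[1],v[0])
    return dict(ctr=X.mean(0).round(4),front_mid=((X[0]+X[1])/2).round(4),yaw_front=round(a(f)-np.pi/2,4),yaw_rear=round(a(r)-np.pi/2,4),yaw_l=round(a(l),4),yaw_r=round(a(k),4),len=np.round([np.linalg.norm(v) for v in(f,r,l,k)],4))
E
python3 - <<'E'
from h import *
T,Sc=cam("top"),cam("scene")
print(T["pixels"][175,[285,289,293,300]].tolist(),T["pixels"][[130,135,140,145],350].tolist())
out={}
for nm,z,sd,f,th,inv in(("plate",.045,((309,180),(338,228)),blue,100,False),("plinth",.04,((290,205),(230,285)),mx,70,True)):
    U=[]
    for c,s in zip((T,Sc),sd):
        q=quad(c,s,f,th,inv); X=ray(c,q,z); o=order(X); U.append(q[o]); print(nm,q[o].round(1).tolist()); print(rect(X[o]))
    print("tri",tri((T,Sc),U).round(4).tolist())
E
```

```text
[[21, 22, 24], [170, 182, 173], [171, 184, 174], [170, 183, 172]] [[90, 156, 190], [92, 162, 195], [89, 156, 188], [16, 17, 18]]
plate [[290.7, 155.0], [330.5, 160.0], [326.2, 193.8], [286.1, 188.7]]
{'ctr': array([0.5745, 0.1003, 0.045 ]), 'front_mid': array([0.6291, 0.0925, 0.045 ]), 'yaw_front': np.float64(-0.1397), 'yaw_rear': np.float64(-0.1392), 'yaw_l': np.float64(-0.1413), 'yaw_r': np.float64(-0.1396), 'len': array([0.1294, 0.1296, 0.1104, 0.1103])}
plate [[369.3, 242.4], [320.3, 253.3], [310.3, 216.9], [356.7, 207.3]]
{'ctr': array([0.5757, 0.1013, 0.045 ]), 'front_mid': array([0.6303, 0.0937, 0.045 ]), 'yaw_front': np.float64(-0.1381), 'yaw_rear': np.float64(-0.1381), 'yaw_l': np.float64(-0.1393), 'yaw_r': np.float64(-0.1404), 'len': array([0.13  , 0.1299, 0.1102, 0.1102])}
tri [[0.6385, 0.1572, 0.0443], [0.6204, 0.0288, 0.0436], [0.5111, 0.0442, 0.0436], [0.5292, 0.1727, 0.0441]]
plinth [[281.3, 133.2], [415.1, 150.7], [405.1, 235.8], [269.1, 217.5]]
{'ctr': array([ 0.5425, -0.0093,  0.04  ]), 'front_mid': array([ 0.6796, -0.0294,  0.04  ]), 'yaw_front': np.float64(-0.1459), 'yaw_rear': np.float64(-0.1452), 'yaw_l': np.float64(-0.1459), 'yaw_r': np.float64(-0.1451), 'len': array([0.4379, 0.4381, 0.2773, 0.2771])}
plinth [[393.7, 266.7], [216.6, 307.3], [207.0, 207.3], [360.3, 178.1]]
{'ctr': array([ 0.549 , -0.0091,  0.04  ]), 'front_mid': array([ 0.6892, -0.0295,  0.04  ]), 'yaw_front': np.float64(-0.1431), 'yaw_rear': np.float64(-0.1443), 'yaw_l': np.float64(-0.1459), 'yaw_r': np.float64(-0.1438), 'len': array([0.4365, 0.4371, 0.2831, 0.2836])}
tri [[0.7151, 0.1893, 0.0266], [0.651, -0.2487, 0.0228], [0.3738, -0.2062, 0.0354], [0.4375, 0.2283, 0.0363]]
```

```bash
cat >> h.py <<'E'
from scipy.spatial.transform import Rotation as Ro
YAW=-.1455; N=np.array([np.cos(YAW),np.sin(YAW),0]); W=np.array([-N[1],N[0],0])
def ori(flip,yaw=YAW):
    x=np.array([np.cos(yaw),np.sin(yaw),0])*(-1 if flip else 1); z=np.array([0,0,-1.]); return Ro.from_matrix(np.c_[x,np.cross(z,x),z]).as_rotvec()
E
python3 - <<'E'
from h import *
T=cam("top")
for th in(70,105,130):
    q=quad(T,(290,205),mx,th,True); X=ray(T,q,.04); X=X[order(X)]; r=rect(X); print(th,r["ctr"],r["front_mid"],r["yaw_front"],r["len"])
rear=np.array([.5745,.1003,0])-.055*N
p=rear-.032*N
for f in(0,1):
    j=[bot.inverse_kinematics(p+[0,0,.12],ori(f)),bot.inverse_kinematics(p+[0,0,.042]+.11*N,ori(f))]; print(f,[None if a is None else np.round(a,2) for a in j])
f=min((0,1),key=lambda f:abs(np.array(bot.inverse_kinematics(p+[0,0,.12],ori(f)))-bot.current_joints()).max()); print("flip",f)
bot.goto(p+[0,0,.12],ori(f)); bot.set_gripper(.7); print(bot.current_clock())
bot.line_to(p+[0,0,.05],max_speed=.1); bot.hold(.2); f0=np.array(bot.current_contact_force()); print(f0,bot.current_ee_pos(),bot.current_opening())
z=.046
while z>.034:
    bot.line_to(p+[0,0,z],max_speed=.02); F=np.array(bot.current_contact_force())-f0; print(round(z,4),np.round(F,2),round(bot.current_ee_pos()[2],4))
    if F[2]>2: break
    z-=.0008
print(bot.current_clock()); cv2.imwrite("pics/s1.png",cam("scene")["pixels"][150:320,180:420].repeat(3,0).repeat(3,1))
E
```

```text
70 [ 0.5425 -0.0093  0.04  ] [ 0.6797 -0.0294  0.04  ] -0.1458 [0.4378 0.4381 0.2774 0.2771]
105 [ 0.5426 -0.0093  0.04  ] [ 0.6809 -0.0296  0.04  ] -0.1461 [0.4396 0.44   0.2796 0.2792]
130 [ 0.5427 -0.0093  0.04  ] [ 0.6818 -0.0296  0.04  ] -0.1467 [0.4408 0.4412 0.2814 0.2807]
0 [array([-0.01,  0.06,  1.9 ,  0.  ,  1.18,  1.7 ]), array([-0.04,  0.42,  1.64,  0.  ,  1.08,  1.68])]
1 [array([-0.01,  0.06,  1.9 ,  0.  ,  1.18, -1.44]), array([-0.04,  0.42,  1.64, -0.  ,  1.08, -1.46])]
flip 1
2.675
[-0.12770937  0.37616767  0.30970051] [0.4890529 0.1129494 0.0507514] 0.6981191874698126
0.046 [ 1.6  -1.02  0.45] 0.0458
0.0452 [-0.06 -0.22 -0.61] 0.0452
0.0444 [-0.19 -0.18  0.57] 0.0444
0.0436 [-0.78 -1.07 -0.12] 0.0436
0.0428 [ 0.34 -1.4  -1.15] 0.0427
0.042 [ 0.95 -0.08 -0.13] 0.0419
0.0412 [ 0.98 -1.09 -0.63] 0.0411
0.0404 [ 0.49 -0.25 -0.53] 0.0404
0.0396 [-1.59 -1.14  6.71] 0.0404
6.075
```

View pics/s1.png

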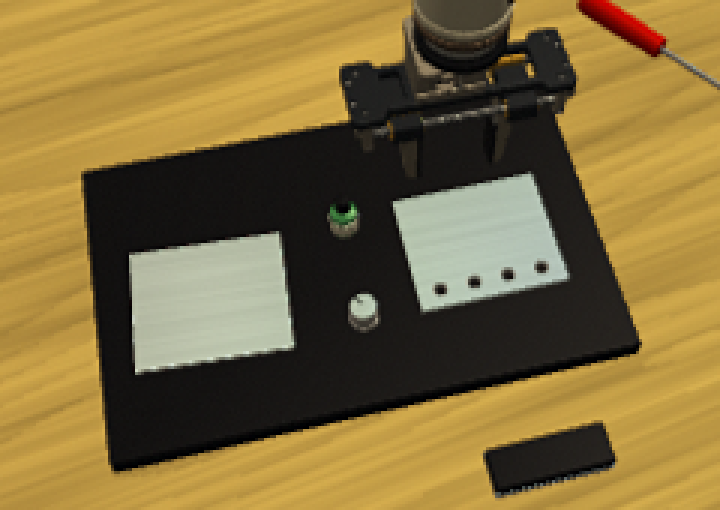

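Fingers stand behind the plate, centred on its rear edge. The plinth surface was felt at z = 0.0402. Next I push most of the way, back off and measure.

```bash
cat >> h.py <<'E'
def look(save=None):
    T,Sc=cam("top"),cam("scene"); E=np.array([.5426,-.0093,.04])+.14*N
    r=[]
    for c,s in((T,0),(Sc,1)):
        g=np.array([.5745,.1003,.045]) if s is None else None
    return T,Sc,E
E
python3 - <<'E'
from h import *
bot.line_to(np.array(bot.current_ee_pos())*[1,1,0]+[0,0,.0418],max_speed=.02)
p=np.array([.5745,.1003,0])-.087*N+[0,0,.0418]
f0=np.array(bot.current_contact_force())
for d in np.r_[.012:.034:.003,.06,.09,.105]:
    bot.line_to(p+d*N,max_speed=.04); print(round(d,3),np.round(np.array(bot.current_contact_force())-f0,2),np.round(bot.current_ee_pos(),4))
bot.line_to(p+.05*N,max_speed=.15); q=p+.03*N; q[2]=.1; bot.line_to(q,max_speed=.2)
T,Sc=cam("top"),cam("scene"); print(bot.current_clock())
cv2.imwrite("pics/t2.png",np.vstack([cv2.resize(c["pixels"][a:a+95,b:b+260],None,fx=3,fy=3) for c,a,b in((T,110,230),(Sc,185,240))]))
E
```

```text
0.012 [-1.58  0.41 -0.25] [0.5005 0.1111 0.0417]
0.015 [-1.11  1.14 -0.07] [0.5034 0.1107 0.0418]
0.018 [-0.19  0.98  1.14] [0.5064 0.1103 0.0419]
0.021 [-0.56 -0.27 -0.51] [0.5094 0.1098 0.0418]
0.024 [-0.55  1.53 -1.66] [0.5123 0.1094 0.0418]
0.027 [-0.52  0.9  -0.14] [0.5154 0.109  0.0418]
0.03 [-1.06  0.94 -0.01] [0.5184 0.1085 0.0419]
0.033 [-0.83  1.25 -0.82] [0.5214 0.1081 0.0419]
0.06 [ 0.09  0.22 -0.  ] [0.5479 0.1042 0.0419]
0.09 [-0.23  0.69 -0.83] [0.5776 0.0999 0.0419]
0.105 [-0.23  0.66 -0.14] [0.5926 0.0976 0.0418]
11.9083
```

View pics/t2.png

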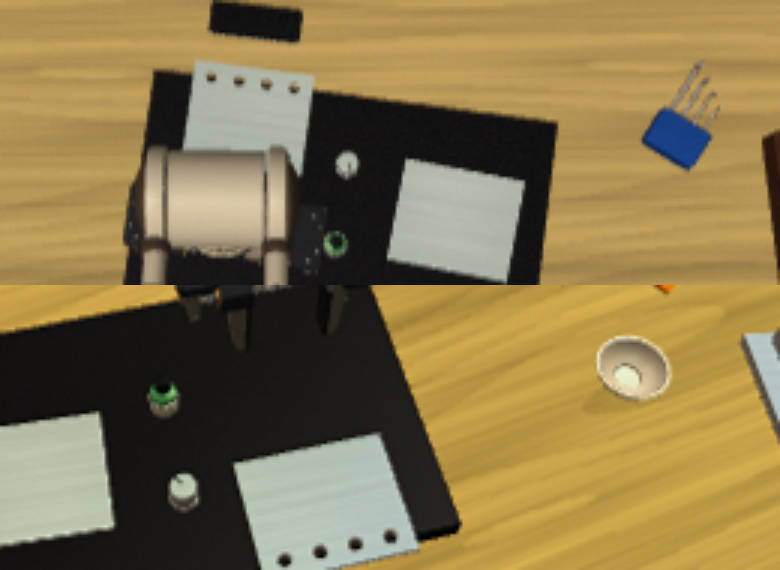

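The plate now overhangs the far edge slightly and looks square: holes at about (210–295, 82) in the top crop. Nothing else has moved. Next I measure the edges on world-plane profiles.

```bash
cat >> h.py <<'E'
C0=np.array([.5426,-.0093,0])          # plinth centre (top view)
def edge(c,f,z,v,u0,half,C=C0):
    """u (along N from C) of the mid-level crossing on lines at lateral offsets v"""
    s=np.linspace(-half,half,161); o=[]
    g=f(c["pixels"].astype(np.float32))
    for k in v:
        P=C+[0,0,z]+k*W+np.outer(u0+s,N); m=proj(c,P).astype(np.float32)
        a=cv2.remap(g,m[None,:,0],m[None,:,1],cv2.INTER_LINEAR)[0]
        mid=(np.median(a[:20])+np.median(a[-20:]))/2; i=np.flatnonzero(np.diff(np.sign(a-mid))); i=i[np.argmin(abs(i-80))] if len(i) else 0
        o.append(u0+s[i]+(mid-a[i])/(a[i+1]-a[i]+1e-9)*(s[1]-s[0]))
    return np.array(o)
def line(v,u):
    m=abs(u-np.median(u))<.004; p=np.polyfit(v[m],u[m],1); return p,np.std(u[m]-np.polyval(p,v[m])),m.sum()
def measure(u0,vc,ur):
    T,Sc=cam("top"),cam("scene"); v=vc+np.linspace(-.055,.055,45)
    pe,s0,n0=line(vp:=np.r_[-.2:.02:45j],edge(T,mx,.04,vp,.14,.012))
    pf,s1,n1=line(v,edge(T,blue,.045,v,u0,.009))
    pr,s2,n2=line(v,edge(Sc,blue,.045,v,ur,.012))
    ov=lambda k:np.polyval(pf,k)-np.polyval(pe,k)
    print("edge",pe,s0,n0,"\nfront",pf,s1,n1,"\nrear(scene)",pf and 0 if False else pr,np.polyval(pr,vc),s2,n2)
    print("overhang L,mid,R",np.round([ov(vc+.065),ov(vc),ov(vc-.065)],4),"yaw err",round(-(pf[0]-pe[0]),4))
    return ov(vc)
E
python3 - <<'E'
from h import *
vc=(np.array([.5745,.1003,0])-C0)@W
ur0=(np.array([.5757,.1013,0])-C0)@N-.055
print("vc",vc,"ur0 scene",ur0)
for g in(.15,.155,.16):measure(g,vc,ur0+.083)
E
```

```text
vc 0.11306700609270894 ur0 scene -0.03828533036200756
edge [-0.00037031  0.13997157] 0.000362038897704462 45 
front [-0.00133013  0.15584788] 0.0009288198717785245 41 
rear(scene) [-0.00162876  0.0455632 ] 0.04537903868094591 0.0002295701008084232 45
overhang L,mid,R [0.0157 0.0158 0.0158] yaw err 0.001
edge [-0.00015024  0.13999178] 0.0003626566455083492 45 
front [0.00330803 0.15497136] 0.0003693331862614081 45 
rear(scene) [-0.0015978   0.04555624] 0.045375583006729135 0.00022797879742978924 45
overhang L,mid,R [0.0156 0.0154 0.0151] yaw err -0.0035
edge [-1.26854295e-04  1.39981806e-01] 0.00035564380604779453 45 
front [0.00199489 0.1552708 ] 0.00026653385485182486 45 
rear(scene) [-0.00159351  0.04555562] 0.04537544570529405 0.00023107791745296435 45
overhang L,mid,R [0.0157 0.0155 0.0154] yaw err -0.0021
```

```bash
cat >> h.py <<'E'
def push(d):
    p=np.array([.5745,.1003,0])-.087*N+[0,0,.0418]
    bot.line_to(p+(d-.03)*N+[0,0,.01],max_speed=.15); bot.line_to(p+(d-.03)*N,max_speed=.05)
    bot.line_to(p+(d-.01)*N if d>.11 and False else p+d*N,max_speed=.03); print("tcp err",((np.array(bot.current_ee_pos())-p-d*N)@N).round(5))
    bot.line_to(p+(d-.03)*N,max_speed=.1); bot.line_to(p+.0*N+[0,0,.06],max_speed=.2)
def hole_check(u0,vc):
    T=cam("top"); s=np.linspace(-.02,.02,81); 
    V,U=np.meshgrid(vc+np.linspace(-.06,.06,241),u0-.016+np.linspace(-.011,.011,89))
    P=C0+[0,0,.045]+V[...,None]*W+U[...,None]*N; m=proj(T,P.reshape(-1,3)).reshape(*V.shape,2).astype(np.float32)
    a=cv2.remap(blue(T["pixels"].astype(np.float32)),m[...,0],m[...,1],cv2.INTER_LINEAR); w=np.clip(np.median(a)-25-a,0,None)
    w[abs(U-u0+.016)>.0085]=0
    n,l,st,ce=cv2.connectedComponentsWithStats((w>0).astype(np.uint8))
    for i in range(1,n):
        if st[i,4]>80: k=l==i; print("hole u,v",np.round([(U*w)[k].sum()/w[k].sum(),(V*w)[k].sum()/w[k].sum()],4))
E
python3 - <<'E'
from h import *
vc=.1131
hole_check(.1553,vc)
push(.1225); print(bot.current_clock())
ov=measure(.173,vc,-.0383+.1005); measure(.14+ov,vc,-.0383+.1005); hole_check(.14+ov,vc); print(bot.current_clock())
T,Sc=cam("top"),cam("scene")
cv2.imwrite("pics/t3.png",np.vstack([cv2.resize(c["pixels"][a:a+95,b:b+260],None,fx=3,fy=3) for c,a,b in((T,110,230),(Sc,205,240))]))
E
```

```text
hole u,v [0.138 0.127]
hole u,v [0.1378 0.067 ]
hole u,v [0.138  0.0972]
hole u,v [0.1383 0.1571]
tcp err 0.00013
15.5833
edge [-1.01127352e-04  1.39993058e-01] 0.0003658248542198897 45 
front [0.00709215 0.17092192] 0.000286662743068175 45 
rear(scene) [0.00065347 0.06153789] 0.06161180222950875 0.00024611488321102533 45
overhang L,mid,R [0.0322 0.0317 0.0313] yaw err -0.0072
edge [1.74436367e-05 1.39996592e-01] 0.00037027634121217527 45 
front [0.00643794 0.17102242] 0.0003130840473576952 45 
rear(scene) [0.00068068 0.06154218] 0.06161916724269898 0.0002491650223477784 45
overhang L,mid,R [0.0322 0.0318 0.0313] yaw err -0.0064
hole u,v [0.1551 0.1572]
hole u,v [0.1548 0.0972]
hole u,v [0.1548 0.127 ]
hole u,v [0.1548 0.0672]
15.8333
```

View pics/t3.png

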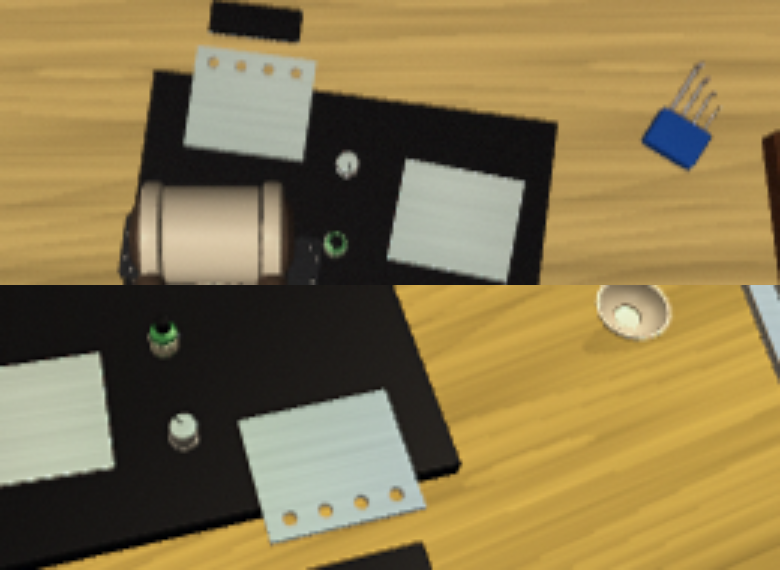

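Run:
```python
from h import *
vc=.1131; v=vc+np.linspace(-.055,.055,45)
rear=lambda u:line(v,edge(cam("top"),blue,.045,v,u,.012))
p,s,n=rear(.061); ov=np.polyval(p,vc)+.11-.14; print("top rear",p,s,n,"overhang",ov)
d=.1225+.035-(ov+.0311)/2; print(d)
assert .124<d<.1275
push(d)
m=measure(.1755,vc,.0655); hole_check(.14+m,vc); p,s,n=rear(.065); print("top rear",p,s,n,"overhang",np.polyval(p,vc)-.03); print(bot.current_clock())
```

```text
top rear [-0.00017649  0.06059763] 0.0001871657756491088 45 overhang 0.03057766935791506
0.12666116532104246
tcp err -1e-05
edge [5.41542664e-05 1.39998742e-01] 0.0003594033360652477 45 
front [0.00680024 0.17504481] 0.00037263443016318307 45 
rear(scene) [-0.00228377  0.06590685] 0.06564856018834019 0.0002433329098115975 45
overhang L,mid,R [0.0362 0.0358 0.0354] yaw err -0.0067
hole u,v [0.1588 0.1571]
hole u,v [0.1588 0.0674]
hole u,v [0.1589 0.0972]
hole u,v [0.159  0.1272]
top rear [0.00163353 0.0644143 ] 0.00016075946608969357 45 overhang 0.034599057197139294
19.725
```

The four estimates are 35.8, 35.2, 34.6 and 34.7 mm, so about 35 mm, and the plate is square within a few mrad. I'll retreat and take one last look.

Run:
```python
from h import *
q=np.array(bot.current_ee_pos()); bot.line_to([q[0],q[1],.2],max_speed=.2); bot.hold(.3)
cv2.imwrite("pics/end.png",cam("scene")["pixels"][140:340,100:480].repeat(2,0).repeat(2,1)); print(bot.current_clock(),bot.current_ee_pos())
```

```text
20.7167 [0.48828854 0.11264926 0.19915251]
```

View pics/end.png

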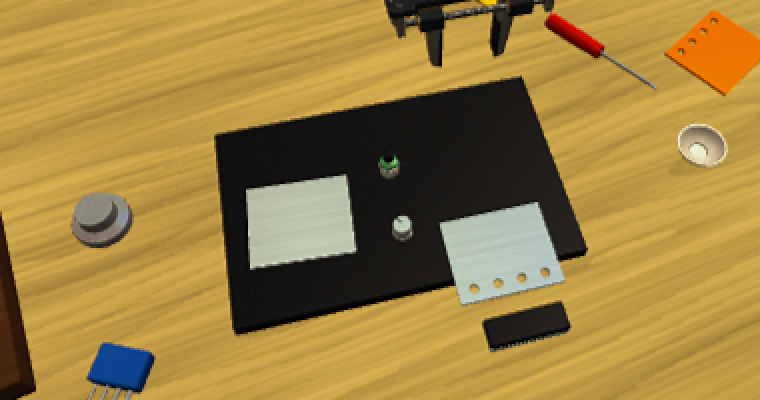

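The plate overhangs squarely, with the holes at crop (475–545, 280). Nothing else has moved and the gripper is clear.

```bash
python3 -c "
from workcell import bot
print(bot.job_done())"
```

```text
the job is handed in; nothing more can be done
None
```

The jack plate now overhangs the far edge by about 35 mm (camera estimates 34.6–35.8 mm), square to within about 7 mrad; nothing else moved, the gripper is clear, and I handed the job in at about 21 s.

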